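# Clear the acrylic offcut from the sawing stand

## Task

Swing the blue gate of the sawing stand wide open by its red peg, and only then slide the orange acrylic offcut, kept flat on the board, away from the fence and over the open front edge so that it drops into the grey scrap crate below. The acrylic is brittle: touch and press it only lightly (never more than about 15 N). Leave the gate open and disturb nothing else on the table.

Things in the scene. Friction and masses are not known exactly. Their poses are not given: they have to be found in the camera images.
- stand: Fixed sawing stand, a small plywood bench. Origin: centre of width, underside; x to its open front (away from the robot), y left. Board x -85 to +70, y +-82.5 mm, its top at z = 120 mm here; stand is let into the table by a varying 0 to 20 mm. Rear fence (x -85 to -70) and side cheeks (inner faces y +-72.5, x -70 to +45) stand 16 mm above the board.
- stand_lip (a point): Middle of the front top edge of the stand's board (70 mm in front of its origin), above the crate: where the offcut drops off. 28 mm behind this point a brass spring ball (24 mm diameter) stands 3 mm out of the board as a catch in front of the offcut; it sinks when the offcut is drawn over it (about 4 N forward), then lifts the offcut's front a little.
- gate (a joint): Angle of the gate, a blue bar (115 mm long, 10 mm thick, 3 to 17 mm above the board) across the stand's open front. 0 = shut (bar along the stand's -y from its pivot), up to 1.75 rad as the free end swings outwards, away from the robot (anticlockwise from above). It stays where it is left; about 3 N at the peg moves it.
- gate_peg (a point): Point on the upright red peg (14 mm diameter) near the gate's free end, 85 mm from the pivot axis; the peg's top is 22 mm above this point, and this point is 40 mm above the stand's board. Moves with the gate.
- gate_pivot (a point): Point on the gate's vertical pivot axis, at the level of the top of the stand's board.
- offcut: Loose orange acrylic sheet, 95 (its x) by 105 (its y) by 6 mm thick, about 75 g. Origin: centre of its underside. Lies flat on the waxed board, rear edge 2 to 6 mm from the fence: too wide to grasp, no room for a finger behind it until drawn forward. Under a shut gripper pressed on top with about 8 to 12 N it follows the fingers; with less it may stay behind the catch. Hard: touch down at under 5 mm/s.
- bin: Grey open scrap crate, fixed on the table below the stand's front edge. Origin: centre of its underside; outer size 250 (x) by 400 (y) by 65 mm high, walls 6 mm.
- glue: White glue bottle, 52 mm diameter, 130 mm tall; origin at the centre of its underside. Leave alone.
- stick_tub: Clear tub of wooden sticks, 68 mm diameter, 100 mm tall; origin at the centre of its underside. Leave alone.
- sanding_block: Cork sanding block 70 x 100 x 30 mm; origin at the centre of its underside. Leave alone.
- ruler: Steel ruler 30 x 300 x 3 mm, long along its y; origin at the centre of its underside. Leave alone.
- tape: Roll of yellow tape, 90 mm diameter, 24 mm tall; origin at the centre of its underside. Leave alone.
- stick_tower: Model tower of wooden sticks on a 110 mm square card base, 135 mm tall; origin at the centre of its underside. Leave alone.
- try_square: Try square lying flat, 100 mm wooden stock along y, 140 mm blade along +x, 14 mm tall; origin under the middle of the stock. Leave alone.
Things that resemble listed ones, but are neither listed nor needed, are in the scene too. Several things have the shape of the offcut; the one meant has the colours described above.

How it is judged:
By the outcome, as a careful person would: the job done as asked, in the order asked, and still so for the second after the job is handed in, with the robot touching nothing.
It also fails if it takes over 72 s, if anything falls off the work surface, if the arm or the gripper's body presses on something with over 40 N, if the wrist force passes 120 N, or if a joint passes its speed limit or range.

## Robot

A 6-joint arm with a two-finger parallel gripper is mounted at the origin on the work surface. World frame = base frame: x ahead of the robot, y to its left, z up, the work surface at z = 0. Lengths are in m, angles in rad, forces in N, time in s.
With the tool pointing down it reaches from about 0.275 to 1 m from the base axis. Payload 8.4 kg.
Tool frame: the origin (TCP) lies on the centre line of the jaws, within the pads' length; the fingertips stand 17 mm ahead of it and the grasp point (between the pads) lies 2 mm behind it (bot.tcp_to_tips is the z of the fingertips in the tool frame, in m); z points along the fingers, y is the line along which they close (so a half turn about z gives the same grasp; the last joint's range is limited). The gripper opens to 85 mm and grips with 20 to 120 N. Pads are 22 mm wide; open, the fingers measure 114 mm over their backs; the gripper's body (76 mm by 85 mm) begins 54 mm behind the grasp point. The pads swing forward as they close: fully open they stand 13 mm farther back than shut.
Start: joints at [1.162, 0.353, 1.633, -0, 1.155, -0.002], TCP at [0.247, 0.574, 0.248] pointing down, gripper open.
Joint ranges: [-2.63, 2.63], [-0.92, 2.1], [0.06, 2.66], [-1.3, 4.44], [0, 2.69], [-3.02, 3.02]. Speed limits (rad/s): [2.22, 2.22, 2.79, 3.14, 3.14, 3.14].

## Interface

Orientations are given as a unit quaternion [x, y, z, w].
In Python, from workcell import bot, hand, kinematics, get_obs, vision, hand_in gives the robot as it stands. The module is installed in compiled form; this text tells all that it offers. Calls block until the motion is done:
- bot.reach(position, orientation): joint-space move of the TCP to a pose.
- bot.servo_line(position, ori=None, velocity=0.15): straight line of the TCP; ori=None keeps the orientation; velocity is the mean speed in m/s.
- bot.goto_joints(angles): joint-space move.
- hand.move_gripper(opening, strength=None): finger opening in m; strength is the grip in N (None keeps the last); returns when the fingers have stopped.
- bot.dwell(seconds).
- kinematics.solve_ik(position, orientation): joint angles nearest the present ones, or None.
- get_obs(): the state.
- vision.read_camera(name): name is "scene" or "top" or "wrist"; returns a dict with "frame" (400x640x3 uint8, red, green, blue), "intrinsics" (3x3 intrinsics, pixels), "view" (4x4, takes a point from world to camera coordinates). Camera axes: x right, y down, z forward; pixel columns grow to the right and rows downward; lengths in m; the calibration is good to about 2 mm. The wrist camera is an equidistant fisheye: a pixel r from the principal point sees the ray r / f radians off the axis. A picture is of the moment at which its call begins. There is no depth.
A pose or a line that the arm cannot do raises bot.IKError and nothing moves.
- hand_in(): hands the job in; it is judged then, once.
The state is a dict: "time_s": time; "joint_pos": joint angles; "joint_vel": joint speeds; "joint_efforts": joint torques, N m; "position": TCP position; "orientation": TCP orientation; "wrist_force": force on the tool from outside, world axes, zero at the start; "ft_torque": the same for the moment, N m; "gripper_width": finger opening in m; "grip_force": force on a finger pad.
Only numpy, scipy, OpenCV 4.12 (cv2) and the standard library are available. Lean on these libraries where they do the work, as an engineer would, in place of code of your own. Each camera call takes 0.05 s, during which the arm holds its last target. There are 200 camera calls.

## Working session

There is one attempt and no reset: what is moved stays moved. The work goes in short steps, each a Python script; the robot and the scene stay as the last script left them, time stands still between calls to the robot, and variables do not carry over. Pictures are saved under pics/ and viewed, at most 10 in all, crops included, and the job is handed in when it is done.

```bash
mkdir -p pics
python3 - <<'E'
from workcell import *
import cv2,numpy as np,pickle
d={}
for n in ["scene","top"]:
    r=vision.read_camera(n); d[n]=r
    cv2.imwrite(f"pics/{n}0.png",r["frame"][:,:,::-1]); print(n,np.round(r["intrinsics"],1).tolist(),np.round(r["view"],3).tolist())
pickle.dump(d,open("cam0.pkl","wb"))
o=get_obs();print(o["time_s"],o["wrist_force"],o["orientation"],bot.tcp_to_tips)
E
```

```text
scene [[384.6, 0.0, 319.5], [0.0, 384.6, 204.2], [0.0, 0.0, 1.0]] [[-0.223, 0.975, 0.01, 0.094], [0.545, 0.133, -0.828, -0.179], [-0.808, -0.179, -0.561, 1.643], [0.0, 0.0, 0.0, 1.0]]
top [[473.4, 0.0, 316.6], [0.0, 473.4, 195.5], [0.0, 0.0, 1.0]] [[-0.01, -1.0, -0.014, 0.04], [-0.995, 0.011, -0.096, 0.488], [0.096, 0.013, -0.995, 1.497], [0.0, 0.0, 0.0, 1.0]]
0.1 [-1.21816425  1.23349225  0.34859734] [ 2.02010080e-01  9.79383246e-01 -6.06059311e-04 -1.32682423e-04] 0.017
```

View pics/scene0.png

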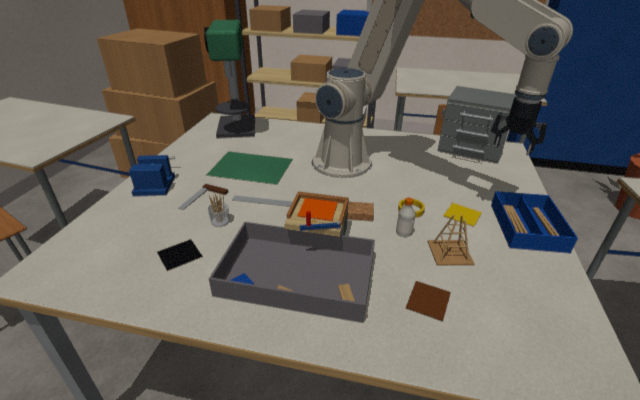

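View pics/top0.png

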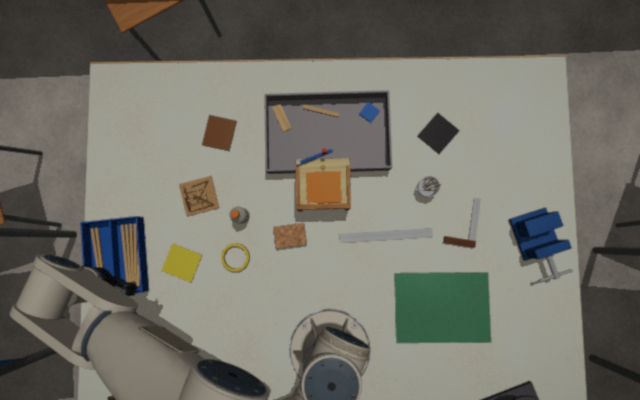

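The top view shows the stand near (323,185), the orange offcut at (323,187), the gate bar from (298,162) to (332,151) with its red peg at about (325,150), and the crate above. Next I'll look at enlarged crops.

Run:
```python
import cv2,pickle,numpy as np
d=pickle.load(open("cam0.pkl","rb"))
a=d["top"]["frame"][135:220,280:365,::-1]; b=d["scene"]["frame"][180:255,275:360,::-1]
a=cv2.resize(a,None,fx=6,fy=6,interpolation=cv2.INTER_CUBIC)
b=cv2.resize(b,None,fx=6,fy=6,interpolation=cv2.INTER_CUBIC)
cv2.imwrite("pics/a.png",a);cv2.imwrite("pics/b.png",b)
for n,sl in (("top",(135,220,280,365)),("scene",(180,255,275,360))):
    im=d[n]["frame"][sl[0]:sl[1],sl[2]:sl[3]]; h=cv2.cvtColor(im,cv2.COLOR_RGB2HSV)
    H,S,V=h[...,0],h[...,1],h[...,2]
    for c,m in (("orange",(H>=6)&(H<15)&(S>200)&(V>150)),("red",((H<5)|(H>172))&(S>150)&(V>90)),("blue",(H>100)&(H<125)&(S>120))):
        ys,xs=np.nonzero(m)
        if len(xs): 
            k,l,s,ce=cv2.connectedComponentsWithStats(m.astype(np.uint8)); i=1+np.argmax(s[1:,4])
            p=np.argwhere(l==i)[:,::-1].astype(np.float32)+[sl[2],sl[0]]
            print(n,c,s[i,4],ce[i]+[sl[2],sl[0]],cv2.boxPoints(cv2.minAreaRect(p.astype(np.float32))).round(1).tolist())
```

```text
top red 11 [324.09090909 150.36363636] [[323.0, 149.0], [325.0, 149.0], [325.0, 152.0], [323.0, 152.0]]
top blue 57 [311.40350877 157.68421053] [[300.3999938964844, 160.5], [321.5, 152.60000610351562], [322.29998779296875, 154.89999389648438], [301.29998779296875, 162.8000030517578]]
scene orange 576 [318.00347222 208.48090278] [[297.70001220703125, 215.0], [300.1000061035156, 197.10000610351562], [336.29998779296875, 202.0], [333.8999938964844, 219.89999389648438]]
scene red 46 [307.82608696 217.65217391] [[304.79998779296875, 224.8000030517578], [306.20001220703125, 210.8000030517578], [310.20001220703125, 211.1999969482422], [308.79998779296875, 225.1999969482422]]
scene blue 143 [319.3986014  226.06993007] [[299.79998779296875, 225.60000610351562], [338.79998779296875, 222.39999389648438], [339.1000061035156, 226.3000030517578], [300.1000061035156, 229.60000610351562]]
```

View pics/a.png

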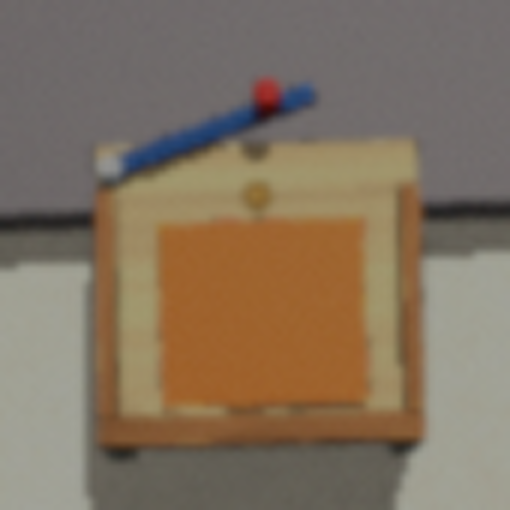

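View pics/b.png

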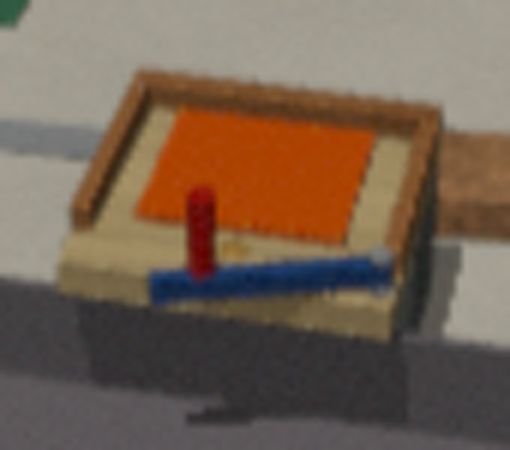

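The crops show the following. In a: offcut corners at about (160,225), (366,220), (368,402) and (163,408), ball (256,197), peg top (266,93), pivot post (109,164). In b: offcut corners (136,216), (344,243), (376,128) and (180,107), peg top (202,190), pivot (382,258). The gate is already partly open. Now I'll triangulate these points.

```bash
cat > geo.py <<'E'
import numpy as np
def ray(r,px):
    K,V=r["intrinsics"],r["view"]; R,t=V[:3,:3],V[:3,3]
    d=R.T@np.linalg.solve(K,[px[0],px[1],1]); return -R.T@t,d/np.linalg.norm(d)
def plane(r,px,z):
    o,d=ray(r,px); return o+d*(z-o[2])/d[2]
def tri(r1,p1,r2,p2):
    (o1,d1),(o2,d2)=ray(r1,p1),ray(r2,p2)
    s=np.linalg.lstsq(np.c_[d1,-d2],o2-o1,rcond=None)[0]
    a,b=o1+s[0]*d1,o2+s[1]*d2; return (a+b)/2,np.linalg.norm(a-b)
E
python3 - <<'E'
import pickle,numpy as np
from geo import *
d=pickle.load(open("cam0.pkl","rb"))
A=lambda u,v:(280+(u+.5)/6-.5,135+(v+.5)/6-.5)
B=lambda u,v:(275+(u+.5)/6-.5,180+(v+.5)/6-.5)
T,S=d["top"],d["scene"]
P={"fl":((160,225),(344,243)),"fr":((366,220),(136,216)),"rr":((368,402),(180,107)),"rl":((163,408),(376,128)),"ball":((256,197),(237,245)),"peg":((266,91),(202,190)),"pivot":((109,166),(382,255))}
for k,(a,b) in P.items():
    p,e=tri(T,A(*a),S,B(*b)); print(k,p.round(4),round(e,4),plane(T,A(*a),.11).round(4))
for k,a in {"boardFL":(97,143),"boardFR":(416,142)}.items(): print(k,plane(T,A(*a),.11).round(4))
for k,a in {"fenceL":(97,440),"fenceR":(424,440),"fenceinL":(120,415),"fenceinR":(402,405)}.items(): print(k,plane(T,A(*a),.126).round(4))
print("pegtop",plane(T,A(266,93),.172))
E
```

```text
fl [0.5534 0.0657 0.1023] 0.002 [0.5524 0.0644 0.11  ]
fr [ 0.5547 -0.0394  0.1016] 0.0023 [ 0.5537 -0.0401  0.11  ]
rr [ 0.4614 -0.04    0.1068] 0.0002 [ 0.4611 -0.0397  0.11  ]
rl [0.4593 0.0641 0.1086] 0.0009 [0.4592 0.0636 0.11  ]
ball [0.5673 0.0159 0.1024] 0.0008 [0.5662 0.0155 0.11  ]
peg [0.6103 0.0101 0.1636] 0.0001 [0.6207 0.0098 0.11  ]
pivot [0.5814 0.0899 0.1196] 0.0005 [0.5831 0.0901 0.11  ]
boardFL [0.595  0.0962 0.11  ]
boardFR [ 0.5934 -0.0661  0.11  ]
fenceL [0.4423 0.0961 0.126 ]
fenceR [ 0.4405 -0.0667  0.126 ]
fenceinL [0.4546 0.0846 0.126 ]
fenceinR [ 0.4581 -0.056   0.126 ]
pegtop [0.60763792 0.01004591 0.172     ]
```

```bash
cat >> geo.py <<'E'
from scipy.spatial.transform import Rotation as Rot
def down(a):
    c,s=np.cos(a),np.sin(a)
    return Rot.from_matrix(np.array([[-s,c,0],[c,s,0],[0,0,-1]]).T).as_quat()
E
python3 - <<'E'
from workcell import *
from geo import *
import cv2
pv=np.array([.582,.0895]); 
def pt(t,z): return [*(pv+.085*np.array([np.sin(t),-np.cos(t)])),z]
t0=.34
for t in np.arange(t0,1.70,.1): assert kinematics.solve_ik(pt(t,.142),down(t)) is not None
bot.reach(pt(t0,.26),down(t0)); print(get_obs()["time_s"],get_obs()["joint_pos"])
hand.move_gripper(.034)
bot.servo_line(pt(t0,.20),velocity=.1)
f0=np.array(get_obs()["wrist_force"])
bot.servo_line(pt(t0,.142),velocity=.06)
print("f",np.array(get_obs()["wrist_force"])-f0,get_obs()["time_s"],get_obs()["gripper_width"])
for t in np.linspace(t0,1.70,11)[1:]:
    bot.servo_line(pt(t,.142),down(t),velocity=.06)
    print(round(t,2),(np.array(get_obs()["wrist_force"])-f0).round(1))
print(get_obs()["time_s"])
t=1.62
bot.servo_line(pt(t,.142),velocity=.04)
bot.servo_line(pt(t,.24),velocity=.1)
o=get_obs();print(o["time_s"],np.array(o["wrist_force"])-f0)
# park over the rear of the offcut's column, high
hand.move_gripper(0.0)
r=vision.read_camera("scene")
cv2.imwrite("pics/s1.png",cv2.resize(r["frame"][170:270,260:400,::-1],None,fx=5,fy=5,interpolation=cv2.INTER_CUBIC))
E
```

```text
2.4917 [ 1.41809118e-02  3.19867219e-01  1.65382913e+00  2.55778332e-04
  1.16797024e+00 -3.27057314e-01]
f [ 1.16909426 -1.08999627  0.05178048] 4.9083 0.0337719271970652
0.48 [-0.3 -1.6  0.5]
0.61 [ 0.1 -1.8 -0.4]
0.75 [ 0.4 -0.4  0.3]
0.88 [ 0.3 -1.8  0.7]
1.02 [ 0.5 -0.3 -0.5]
1.16 [ 1.3 -1.1 -0.8]
1.29 [ 1.  -0.9 -0. ]
1.43 [ 0.2 -2.9  0.3]
1.56 [ 1.1 -1.8  0.2]
1.7 [ 0.2 -1.2  0.1]
8.325
9.775 [ 0.03465613 -1.38798545 -0.29692263]
```

View pics/s1.png

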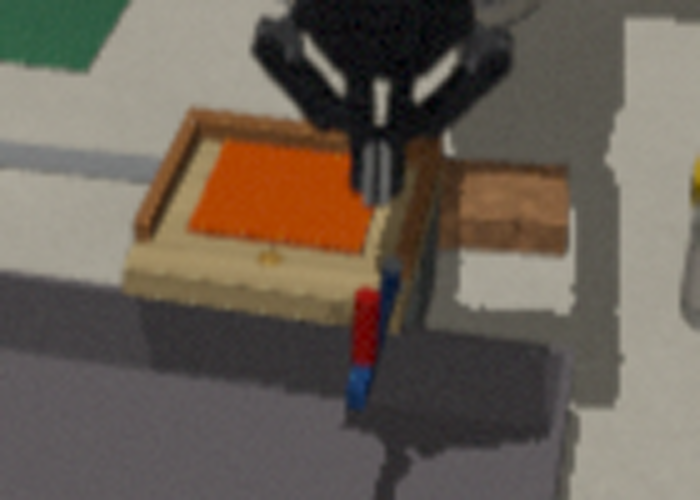

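The gate now stands open at about 1.6 rad: the peg at (367,320) points out over the crate, and the offcut hasn't moved. Next is a gentle touchdown.

```bash
cat >> geo.py <<'E'
from workcell import *
def F(n=6):
    v=[]
    for _ in range(n): bot.dwell(.015); v.append(get_obs()["wrist_force"])
    return np.mean(v,0)
E
python3 - <<'E'
from geo import *
q=down(np.pi/2); x,y=.480,.0125
bot.servo_line([x,y,.22],q,velocity=.15)
bot.servo_line([x,y,.135],velocity=.08)
bot.dwell(.3); f0=F(15); np.save("f0.npy",f0); print(get_obs()["time_s"],f0)
z=.135
while z>.112:
    z-=.0005; bot.servo_line([x,y,z],velocity=.004); f=F(3)[2]-f0[2]
    if f>2: break
print(z,f,F()-f0)
for _ in range(12):
    f=F(5)[2]-f0[2]
    print(round(z,5),round(f,2),get_obs()["position"].round(5) if 0 else get_obs()["position"][2])
    if f>7.5: break
    z-=.0002; bot.servo_line([x,y,z],velocity=.004)
np.save("z.npy",z); print(get_obs()["time_s"])
E
```

```text
13.5333 [ 0.05258942 -0.23863541  0.006879  ]
0.123 7.963696102759479 [-2.20315179  0.1996059   7.73035325]
0.123 7.61 0.12347234017317527
21.5167
```

Run:
```python
from geo import *
import cv2
f0=np.load("f0.npy"); z=float(np.load("z.npy")); x,y=.480,.0125
mx=0; log=[]
while x<.525:
    f=F(2)-f0; mx=max(mx,f[2])
    z+=np.clip((f[2]-10)*3e-5,-.0001,.0002)
    x+=.0007 if x<.515 else .0012
    bot.servo_line([x,y,z],velocity=.012)
    log.append((x,z,*f))
    if f[2]<3 or f[2]>14: print("odd",f); 
    if f[2]<2: break
print(np.round(log[::5],4)[:, [0,1,2,4]].tolist() if 0 else "\n".join(f"{a[0]:.4f} {a[1]:.5f} {a[2]:.1f} {a[4]:.1f}" for a in log[::5]))
print(mx,get_obs()["time_s"]); np.save("z.npy",z); np.save("x.npy",x)
r=vision.read_camera("scene")
cv2.imwrite("pics/s2.png",cv2.resize(r["frame"][170:270,260:400,::-1],None,fx=5,fy=5,interpolation=cv2.INTER_CUBIC))
```

```text
0.4807 0.12293 -2.7 7.6
0.4842 0.12286 -3.4 10.0
0.4877 0.12300 -5.5 12.8
0.4912 0.12299 -4.1 9.5
0.4947 0.12288 -3.3 9.4
0.4982 0.12287 -3.1 9.8
0.5017 0.12284 -3.3 10.2
0.5052 0.12281 -4.0 9.8
0.5087 0.12280 -3.5 9.6
0.5122 0.12280 -2.6 9.7
0.5162 0.12281 -3.4 10.0
0.5222 0.12277 -2.6 9.8
12.767616662010447 38.2333
```

View pics/s2.png

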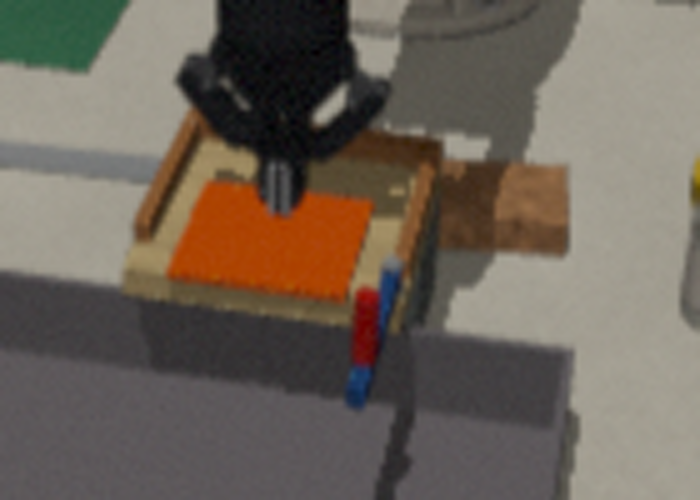

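The offcut has crossed the catch with the fingers. Its front edge is near the lip, at (170,275) to (347,298), and it's clear of the gate. I'll carry on, then release.

Run:
```python
from geo import *
import cv2
f0=np.load("f0.npy"); z=float(np.load("z.npy")); x,y=float(np.load("x.npy")),.0125
log=[]
while x<.587:
    f=F(2)-f0
    z+=np.clip((f[2]-10)*3e-5,-.0001,.0002)
    x+=.0025
    bot.servo_line([x,y,z],velocity=.03)
    log.append((x,z,*f))
    if f[2]<2: break
print("\n".join(f"{a[0]:.4f} {a[1]:.5f} {a[2]:.1f} {a[4]:.1f}" for a in log[::3]), max(a[4] for a in log))
bot.servo_line([x,y,z+.06],velocity=.15)
print(get_obs()["time_s"])
r=vision.read_camera("scene")
cv2.imwrite("pics/s3.png",cv2.resize(r["frame"][170:290,220:380,::-1],None,fx=5,fy=5,interpolation=cv2.INTER_CUBIC))
```

```text
0.5283 0.12277 -2.8 9.5
0.5358 0.12263 -1.9 8.0
0.5433 0.12260 -0.8 9.2
0.5508 0.12259 -2.5 9.8
0.5583 0.12259 -2.3 10.1
0.5658 0.12258 -2.1 10.0
0.5733 0.12255 -1.9 10.4
0.5808 0.12254 -2.0 10.0
0.5883 0.12250 -2.5 9.9 10.818139929100617
45.9167
```

View pics/s3.png

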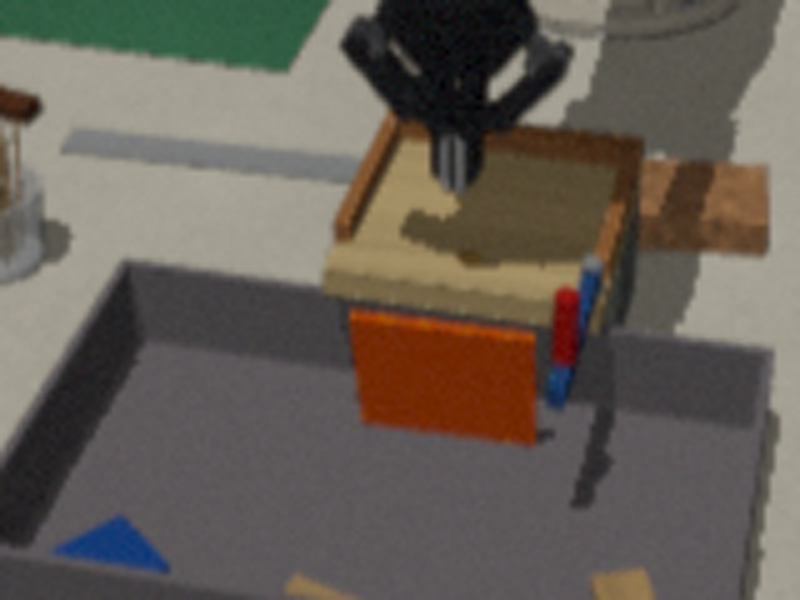

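The offcut is vertical at (445,380), just below the lip, so it's either still falling or leaning. I'll wait and look again.

Run:
```python
from geo import *
import cv2
bot.servo_line([.55,.0125,.26],velocity=.15); bot.dwell(1.5)
print(get_obs()["time_s"])
r=vision.read_camera("scene")
cv2.imwrite("pics/s4.png",cv2.resize(r["frame"][170:320,180:380,::-1],None,fx=4,fy=4,interpolation=cv2.INTER_CUBIC))
```

```text
48.1917
```

View pics/s4.png

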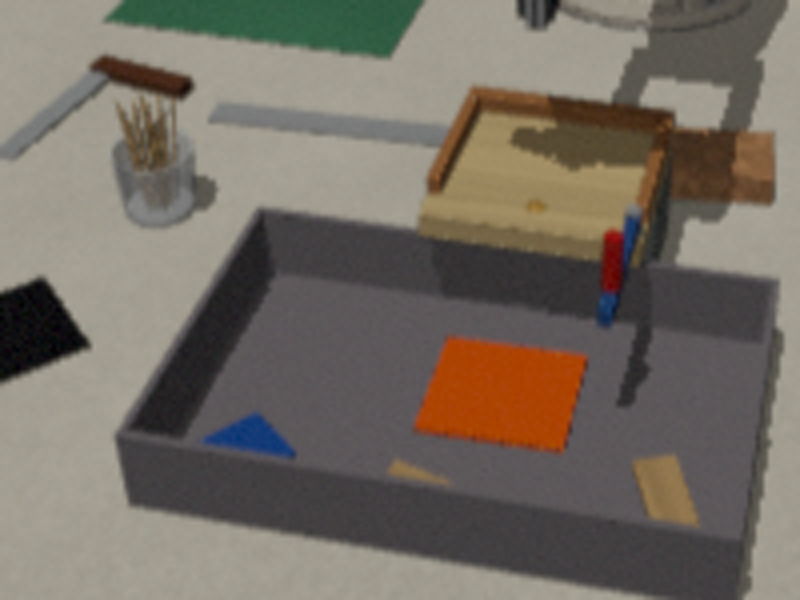

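The offcut lies flat in the crate at (500,393), and the gate is still open with its peg at (612,265).

```bash
python3 -c "
from workcell import hand_in
print(hand_in())"
```

```text
the job is handed in; nothing more can be done
None
```

The job is handed in: the gate is open at about 1.6 rad, and the offcut lies flat in the scrap crate after measured pressing of at most 12.8 N; robot time was about 48 s.

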